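Finish the loading layer, then crack the dry chamber's sealed lid and hold it ajar

ROBOT

A 7-joint arm with a two-finger parallel gripper is mounted at the origin on the work surface. World frame = base frame: x ahead of the robot, y to its left, z up, the work surface at z = 0. Lengths are in m, angles in rad, forces in N, time in s.
With the tool pointing down it reaches from about 0.4 to 0.925 m from the base axis. Payload 4.1 kg.
Tool frame: the origin (TCP) lies between the finger pads; the fingertips stand 11 mm ahead of it and the grasp point (between the pads) lies 8 mm behind it; z points along the fingers, y is the direction in which the jaws open and shut (so a half turn about z gives the same grasp; the last joint's range is limited). The gripper opens to 85 mm and grips with 20 to 120 N. Pads are 22 mm wide; open, the fingers measure 114 mm over their backs; the gripper's body (76 mm by 85 mm) begins 54 mm behind the grasp point. The pads swing forward as they close: fully open they stand 13 mm farther back than shut.
Start: joints at [-1.37, 0.398, 0.045, 1.537, -0.019, 1.207, -0.051], TCP at [0.192, 0.621, 0.242] pointing down, gripper open.
Joint ranges: [-2.82, 2.82], [-0.49, 2.23], [-1.37, 1.46], [0, 2.46], [-1.36, 4.5], [0.23, 2], [-2.94, 2.94]. Speed limits (rad/s): [2.57, 2.57, 3.14, 3.14, 3.14, 3.14, 3.14].

INTERFACE

Orientations are given as a rotation vector (axis times angle).
In Python, from station import state, snapshot, camera_model, job_done, cut_out, pinpoint gives the robot as it stands.
- The arm moves only by the tool servo_tool, never from a script. Its argument "commands" is a list of rows, each a list of 7 numbers: the finger opening in mm, from 0 to 85.4, then the shift along the tool's x, y, z in mm, then the turn, a rotation vector about the tool's x, y, z in rad. In form: [[grip, x, y, z, ax, ay, az], ...]. A call has 1 to 5 rows; each row is the pose to reach, as a shift and turn from the pose commanded when the call began, along the tool's axes at that moment; what a row does not reach only later rows make up. A row lasts 1/8 s, in which the tool goes at most 62.5 mm and 10.7 degrees, less where a joint would pass 70% of its speed; a pose out of reach is approached as far as the arm can. A call with a gripper value outside its range is refused whole. The fingers move at their own pace and stop on an object; "grip_force" is the grip in N (left out, the last holds). Time passes only in rows, so rows that repeat a pose let the fingers close. It gives the time, the measured TCP pose, the force and the opening at its end, in the units of the state.
- state(): the state, without advancing time (a new reading comes with each control period).
- snapshot(name): name is "scene" or "top"; returns the picture (480x640x3 uint8, red, green, blue); there is no depth.
- camera_model(name): a dict with "K" (3x3 intrinsics, pixels), "view" (4x4, takes a point from world to camera coordinates). Camera axes: x right, y down, z forward; pixel columns grow to the right and rows downward; lengths in m; the calibration is good to about 2 mm. A picture is of the moment at which its call begins. camera_model takes no time and is no camera call.
- job_done(): hands the job in, once; it reports no verdict.
Trained networks look in the newest picture that a camera, given by its name, has taken for a name from the list of things; names that differ only in an ending like _2 or _b are one class to them, and where a whole thing is asked for, a point or a joint stands for the part that bears it (a point fixed in the world has none). Each returns a list of dicts, best first, with "score" (0 to 1); they miss things now and then, are a little off and sometimes report something else, mostly with a low value. They report only what shows in the picture. A call takes as long as a camera call. They do not tell look-alikes from the thing itself.
- cut_out(camera, target): "region" (480x640 bool, what is visible of it).
- pinpoint(camera, target): "position" ([x, y, z] in m, in world coordinates, good to about 4 mm: a listed point, or the origin of a listed thing).
The state is a dict: "time": time; "joint_pos": joint angles; "joint_velocities": joint speeds; "joint_efforts": joint torques, N m; "eef_pos": TCP position; "orientation": TCP orientation; "force": force on the tool from outside, world axes, zero at the start; "moment": the same for the moment, N m; "opening": opening from 0.0 (shut) to 1.0 (fully open).
Only numpy, scipy, OpenCV 4.12 (cv2) and the standard library are available. Lean on these libraries where they do the work, as an engineer would, in place of code of your own. Each camera call takes 0.05 s, during which the arm holds its last target.

TASK

We are about to load the dry chamber: first finish the pinwheel layer on the grey loading slab by standing the two loose cartons squarely in its two free outlined places. Then take the chamber lid by its black grip, break it free of its sticky seal without letting it fly open, and finish while still holding it with the gripper, steady and only about 4 cm open at its front edge, so that air can creep in. Leave the cartons already on the slab and everything else on the bench where they are.

Things in the scene. Friction and masses are not known exactly. Their poses are not given: they have to be found in the camera images.
- carton_1_center (a point): brown cardboard carton with a green band, 104 mm long (its x) x 64 mm wide (its y) x 40 mm tall, about 0.25 kg, with a green grip rib on its top centre: 36 mm long (x), 18 mm thick (y), 32 mm tall. The point is on the vertical centre line 36 mm above the underside, so the rib reaches from 4 to 36 mm above this point; take the rib across its thickness, from above. Loose on the bench, to be placed
- carton_2_center (a point): brown cardboard carton with a green band, 104 mm long (its x) x 64 mm wide (its y) x 40 mm tall, about 0.25 kg, with a green grip rib on its top centre: 36 mm long (x), 18 mm thick (y), 32 mm tall. The point is on the vertical centre line 36 mm above the underside, so the rib reaches from 4 to 36 mm above this point; take the rib across its thickness, from above. Loose on the bench, to be placed
- carton_3_center (a point): brown cardboard carton with a green band, 104 mm long (its x) x 64 mm wide (its y) x 40 mm tall, about 0.25 kg, with a green grip rib on its top centre: 36 mm long (x), 18 mm thick (y), 32 mm tall. The point is on the vertical centre line 36 mm above the underside, so the rib reaches from 4 to 36 mm above this point; take the rib across its thickness, from above. Already in its place on the slab; stays there
- carton_4_center (a point): brown cardboard carton with a green band, 104 mm long (its x) x 64 mm wide (its y) x 40 mm tall, about 0.25 kg, with a green grip rib on its top centre: 36 mm long (x), 18 mm thick (y), 32 mm tall. The point is on the vertical centre line 36 mm above the underside, so the rib reaches from 4 to 36 mm above this point; take the rib across its thickness, from above. Already in its place on the slab; stays there
- place_b (a point): free place of the layer on the slab, outlined in yellow, centre of the place on the slab's upper face (20 mm above the bench); its x runs along the carton's long side, z up. Either loose carton may go here, either way round. A carton in it has 6 mm clearance to its neighbours
- place_d (a point): free place of the layer on the slab, outlined in yellow, centre of the place on the slab's upper face (20 mm above the bench); its x runs along the carton's long side, z up. Either loose carton may go here, either way round. A carton in it has 6 mm clearance to its neighbours
- slab: grey loading slab, 196 x 196 x 20 mm, fixed, origin under its centre. Yellow outlines show a pinwheel of four cartons around an open middle; two opposite places are already filled
- chamber: clear dry chamber with a blue foot, fixed, 200 mm (x) x 240 mm (y), rim at 120 mm above the bench, origin under its centre; its -x side is the front, where the lid opens
- lid_grip (a point): middle of the black grip rib on the lid, near its front edge: 44 mm long (x, from front to hinge), 18 mm thick (y), reaching 24 mm below this point to the lid's upper face and 16 mm above it. A low 4 mm pad surrounds its foot. Take it across its thickness, from above. Turns with the lid; x, y, z as the chamber's when shut
- lid_hinge (a point): centre of the lid's hinge line, on the chamber's rear rim 120 mm above the bench; the hinge runs along this point's y, the front lies toward its -x. The grip point lies 172 mm in front of it and 38 mm above it when shut
- lid (a joint): lid angle: 0 shut, grows as the front rises, up to 1.2 rad. The lid (206 x 246 x 14 mm, 0.4 kg) is stuck by its seal: about 16 N upward at the grip is needed to start it, fading to nothing by 0.03 rad; after that only its weight (about 2.5 N at the grip) pulls it down. Let go, it falls back onto the seal lip, about 0.055 rad (1 cm at the front) open
- jar: small amber glass jar with a white cap, 34 mm across, 34 mm tall, standing between the two loose cartons; leave it alone; origin at the centre of its underside
- bottle_1: glass bottle with a blue cap, 80 mm across, 170 mm tall, left; leave it alone; origin at the centre of its underside
- bottle_2: glass bottle with a blue cap, 80 mm across, 170 mm tall, right; leave it alone; origin at the centre of its underside
- beaker: empty glass beaker, 70 mm across, 90 mm tall, far left; leave it alone; origin at the centre of its underside
- tip_box: green pipette-tip box with a clear cover, 85 x 120 x 68 mm, beyond the cartons; leave it alone; origin at the centre of its underside
- tube_rack: blue rack of yellow-capped tubes, 70 x 150 x 70 mm, far side; leave it alone; origin at the centre of its underside
There are look-alikes about, which are no part of the job. What is shaped like the part that bears carton_1_center but orange is not meant.

How it is judged:
On the way, in this order (a step that is already met when the one before it is completed fails the run):
1. one loose carton stands squarely in a free place of the layer, let go (((horizontal distance between carton_1_center and place_b below 0.012 m and z of carton_1_center in the frame of place_b between 0.032 and 0.04 m and angle between the x axis of carton_1_center and the x axis of place_b, either way round below 0.14 rad and angle between carton_1_center's own z axis and vertical below 0.08 rad and contact force between the fingers and carton_1 below 0.1 N) or (horizontal distance between carton_1_center and place_d below 0.012 m and z of carton_1_center in the frame of place_d between 0.032 and 0.04 m and angle between the x axis of carton_1_center and the x axis of place_d, either way round below 0.14 rad and angle between carton_1_center's own z axis and vertical below 0.08 rad and contact force between the fingers and carton_1 below 0.1 N) or (horizontal distance between carton_2_center and place_b below 0.012 m and z of carton_2_center in the frame of place_b between 0.032 and 0.04 m and angle between the x axis of carton_2_center and the x axis of place_b, either way round below 0.14 rad and angle between carton_2_center's own z axis and vertical below 0.08 rad and contact force between the fingers and carton_2 below 0.1 N) or (horizontal distance between carton_2_center and place_d below 0.012 m and z of carton_2_center in the frame of place_d between 0.032 and 0.04 m and angle between the x axis of carton_2_center and the x axis of place_d, either way round below 0.14 rad and angle between carton_2_center's own z axis and vertical below 0.08 rad and contact force between the fingers and carton_2 below 0.1 N))), for 0.2 s.
2. both free places are filled ((((horizontal distance between carton_1_center and place_b below 0.012 m and z of carton_1_center in the frame of place_b between 0.032 and 0.04 m and angle between the x axis of carton_1_center and the x axis of place_b, either way round below 0.14 rad and angle between carton_1_center's own z axis and vertical below 0.08 rad and contact force between the fingers and carton_1 below 0.1 N) and (horizontal distance between carton_2_center and place_d below 0.012 m and z of carton_2_center in the frame of place_d between 0.032 and 0.04 m and angle between the x axis of carton_2_center and the x axis of place_d, either way round below 0.14 rad and angle between carton_2_center's own z axis and vertical below 0.08 rad and contact force between the fingers and carton_2 below 0.1 N)) or ((horizontal distance between carton_2_center and place_b below 0.012 m and z of carton_2_center in the frame of place_b between 0.032 and 0.04 m and angle between the x axis of carton_2_center and the x axis of place_b, either way round below 0.14 rad and angle between carton_2_center's own z axis and vertical below 0.08 rad and contact force between the fingers and carton_2 below 0.1 N) and (horizontal distance between carton_1_center and place_d below 0.012 m and z of carton_1_center in the frame of place_d between 0.032 and 0.04 m and angle between the x axis of carton_1_center and the x axis of place_d, either way round below 0.14 rad and angle between carton_1_center's own z axis and vertical below 0.08 rad and contact force between the fingers and carton_1 below 0.1 N)))), for 0.2 s.
3. the lid is broken free of its seal and lifted by the fingers (value of joint lid above 0.1 rad and contact force between the fingers and lid above 0.5 N), for 0.1 s.
At the end, for the whole second after the job is handed in: Both loose cartons rest upright on the slab in its two free places (within 12 mm and 0.14 rad), untouched; the two other cartons have not moved 15 mm; the fingers hold the lid still at 0.12 to 0.32 rad (about 2.5 to 6 cm open at the front edge) ((((horizontal distance between carton_1_center and place_b below 0.012 m and z of carton_1_center in the frame of place_b between 0.032 and 0.04 m and angle between the x axis of carton_1_center and the x axis of place_b, either way round below 0.14 rad and angle between carton_1_center's own z axis and vertical below 0.08 rad and contact force between the fingers and carton_1 below 0.1 N) and (horizontal distance between carton_2_center and place_d below 0.012 m and z of carton_2_center in the frame of place_d between 0.032 and 0.04 m and angle between the x axis of carton_2_center and the x axis of place_d, either way round below 0.14 rad and angle between carton_2_center's own z axis and vertical below 0.08 rad and contact force between the fingers and carton_2 below 0.1 N)) or ((horizontal distance between carton_2_center and place_b below 0.012 m and z of carton_2_center in the frame of place_b between 0.032 and 0.04 m and angle between the x axis of carton_2_center and the x axis of place_b, either way round below 0.14 rad and angle between carton_2_center's own z axis and vertical below 0.08 rad and contact force between the fingers and carton_2 below 0.1 N) and (horizontal distance between carton_1_center and place_d below 0.012 m and z of carton_1_center in the frame of place_d between 0.032 and 0.04 m and angle between the x axis of carton_1_center and the x axis of place_d, either way round below 0.14 rad and angle between carton_1_center's own z axis and vertical below 0.08 rad and contact force between the fingers and carton_1 below 0.1 N))) and distance of each of carton_3_center, carton_4_center from where it was at the start of the episode below 0.015 m and linear speed of each of carton_1, carton_2 below 0.02 m/s and value of joint lid between 0.12 and 0.32 rad and velocity of joint lid between -0.05 and 0.05 rad/s and contact force between the fingers and lid above 0.5 N); the arm keeps its last pose, push and grip.
It fails at once if the lid flies open (past 0.5 rad, 10 cm at the front) (value of joint lid above 0.5 rad).
It fails at once if a bystander is shifted by more than 30 mm (distance of any of jar, bottle_1, bottle_2, beaker, tip_box, tube_rack from where it was at the start of the episode above 0.03 m).
It fails at once if a carton of the layer is shifted by more than 25 mm (distance of any of carton_3_center, carton_4_center from where it was at the start of the episode above 0.025 m).
It also fails if it takes over 61 s, if anything falls off the work surface, if the arm or the gripper's body presses on something with over 40 N, if the wrist force passes 120 N, or if a joint passes its speed limit or range.

## Working session

There is one attempt and no reset: what is moved stays moved. The work goes in short steps, Python scripts to look and compute and a tool call to move; the robot and the scene stay as the last step left them, time stands still between calls to the robot, and variables do not carry over. Pictures are saved under pics/ and viewed, and the job is handed in when it is done.

Besides the shell and the picture viewer there is one more tool, called after "Emit:" as name(argument=value, ...), one argument or row to a line, values as JSON. servo_tool: Moves the arm, as the interface text tells. Its arguments: {"type":"object","properties":{"commands":{"type":"array","items":{"type":"array","items":{"type":"number"}}},"grip_force":{"type":"number"}},"required":["commands"]}

```bash
ls; mkdir -p pics; python3 - <<'E'
from station import *
import cv2
s=state();print(s)
for n in("scene","top"):
    im=snapshot(n);cv2.imwrite(f"pics/{n}0.png",im[:,:,::-1]);print(camera_model(n))
E
```

```text
pics
{'time': 0.0, 'joint_pos': array([-1.37000877,  0.39919136,  0.04503745,  1.53786519, -0.0187139 ,
        1.20691351, -0.05070254]), 'joint_velocities': array([-0.00123165, -0.00128131, -0.00098133, -0.00048304, -0.00017892,
       -0.0008391 ,  0.00111617]), 'joint_efforts': array([-4.70873547e-04, -4.75113845e+01,  1.36435535e+00, -2.54225224e+01,
        1.15276096e-02,  9.33069881e-03, -2.21470509e-05]), 'eef_pos': array([0.19175158, 0.62043336, 0.24127052]), 'orientation': array([-4.68960588e-01, -3.10622084e+00,  3.06033523e-03]), 'force': array([-0.5185701 , -1.22057587, -0.1551216 ]), 'moment': array([-0.011785  , -0.03095567,  0.02955001]), 'opening': 0.9941283548571781}
{'K': array([[461.39758764,   0.        , 317.37416181],
       [  0.        , 461.39758764, 240.76531162],
       [  0.        ,   0.        ,   1.        ]]), 'view': array([[ 0.87598774,  0.48232183,  0.00333613, -0.48968469],
       [ 0.37307061, -0.67315046, -0.63850355, -0.13970431],
       [-0.30571848,  0.56056589, -0.76961165,  1.63191813],
       [ 0.        ,  0.        ,  0.        ,  1.        ]])}
{'K': array([[446.58411477,   0.        , 318.32173469],
       [  0.        , 446.58411477, 238.86413689],
       [  0.        ,   0.        ,   1.        ]]), 'view': array([[-6.49187750e-02, -9.97889718e-01,  1.29006617e-03,
         2.44996126e-02],
       [-9.74122336e-01,  6.30919786e-02, -2.17037038e-01,
         5.57791946e-01],
       [ 2.16497636e-01, -1.53464609e-02, -9.76162517e-01,
         1.36779659e+00],
       [ 0.00000000e+00,  0.00000000e+00,  0.00000000e+00,
         1.00000000e+00]])}
```

View pics/scene0.png

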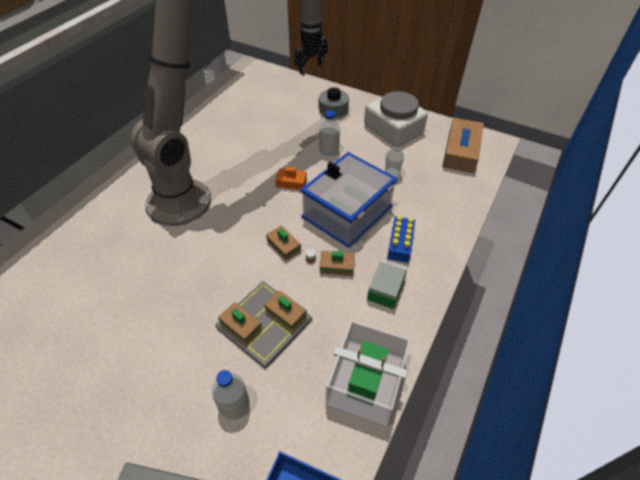

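View pics/top0.png

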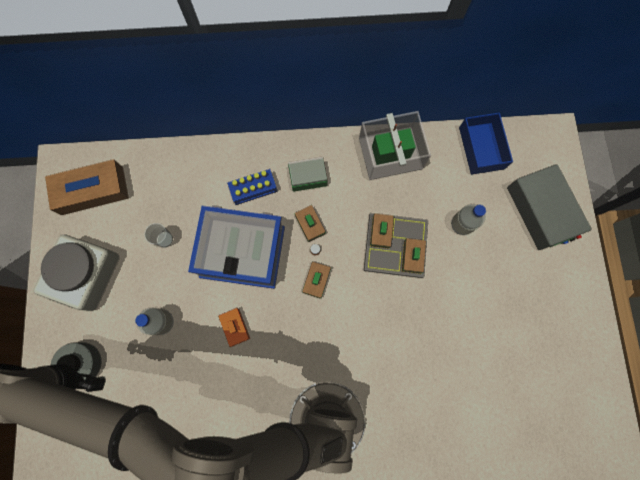

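```bash
python3 - <<'E'
from station import *
import numpy as np
for c in("top","scene"):
  for t in ["carton_1_center","place_b","lid_grip","lid_hinge","jar","slab"]:
    for r in pinpoint(c,t): print(c,t,round(r["score"],2),np.round(r["position"],4))
print(state()["time"])
E
```

```text
top carton_1_center 0.84 [0.2982 0.2756 0.037 ]
top carton_1_center 0.75 [0.6228 0.0137 0.0367]
top place_b 0.92 [ 0.4811 -0.2181  0.0228]
top place_b 0.58 [ 0.5792 -0.3074  0.0211]
top lid_grip 0.86 [0.4781 0.2576 0.157 ]
top lid_hinge 0.58 [0.6442 0.2249 0.121 ]
top jar 0.65 [5.321e-01 1.000e-04 2.900e-03]
top slab 0.55 [ 0.5331 -0.2653  0.0006]
top slab 0.27 [ 0.5335 -0.0023  0.0025]
scene carton_1_center 0.84 [0.6199 0.0107 0.0372]
scene carton_1_center 0.57 [0.3001 0.2718 0.0398]
scene place_b 0.7 [ 0.5799 -0.3142  0.0213]
scene place_b 0.63 [ 0.487  -0.2213  0.02  ]
scene lid_grip 0.97 [0.4778 0.2612 0.1593]
scene lid_grip 0.57 [ 0.5768 -0.2134  0.0567]
scene lid_hinge 0.55 [0.6427 0.2171 0.122 ]
scene lid_hinge 0.22 [0.534  0.0045 0.0007]
scene jar 0.67 [ 0.5337 -0.0015 -0.0009]
scene slab 0.89 [ 0.5305 -0.2667  0.0016]
0.7
```

The top picture shows loose brown cartons with green ribs at about (310,222) and (317,280), the jar at (316,249), the slab at (396,245), and the lid grip at (231,265). The look-alike is the orange block at (234,327), so it is out. I'll enlarge to confirm.

```bash
python3 - <<'E'
import cv2,numpy as np
t=cv2.imread("pics/top0.png");s=cv2.imread("pics/scene0.png")
a=cv2.resize(t[195:295,180:440],None,fx=3,fy=3,interpolation=cv2.INTER_CUBIC)
b=cv2.resize(s[220:370,205:405],(390,292),interpolation=cv2.INTER_CUBIC)
o=np.zeros((600,780,3),np.uint8);o[:300]=a;o[305:597,:390]=b
c=cv2.resize(s[145:245,290:420],(380,292),interpolation=cv2.INTER_CUBIC);o[305:597,395:775]=c
cv2.imwrite("pics/crop0.png",o)
hsv=cv2.cvtColor(t,cv2.COLOR_BGR2HSV)
for p in [(305,215),(320,230),(311,222),(312,272),(317,280),(340,260),(410,225),(385,261),(396,245),(376,220)]: print(p,hsv[p[1],p[0]])
hsv=cv2.cvtColor(s,cv2.COLOR_BGR2HSV)
for p in [(284,240),(338,258),(330,265),(275,243),(262,300),(240,320),(200,280)]: print(p,hsv[p[1],p[0]])
E
```

```text
(305, 215) [ 20 115 102]
(320, 230) [ 15 130 133]
(311, 222) [ 64 142 115]
(312, 272) [ 15 128 137]
(317, 280) [ 64 138 118]
(340, 260) [ 21  41 175]
(410, 225) [ 15  25 103]
(385, 261) [ 20  22 105]
(396, 245) [ 16  27 103]
(376, 220) [ 16 129 134]
(284, 240) [ 66 167  52]
(338, 258) [ 68 171  58]
(330, 265) [ 15 127 157]
(275, 243) [ 14 125 137]
(262, 300) [  0   8 122]
(240, 320) [ 73 197  57]
(200, 280) [ 15  31 196]
```

View pics/crop0.png

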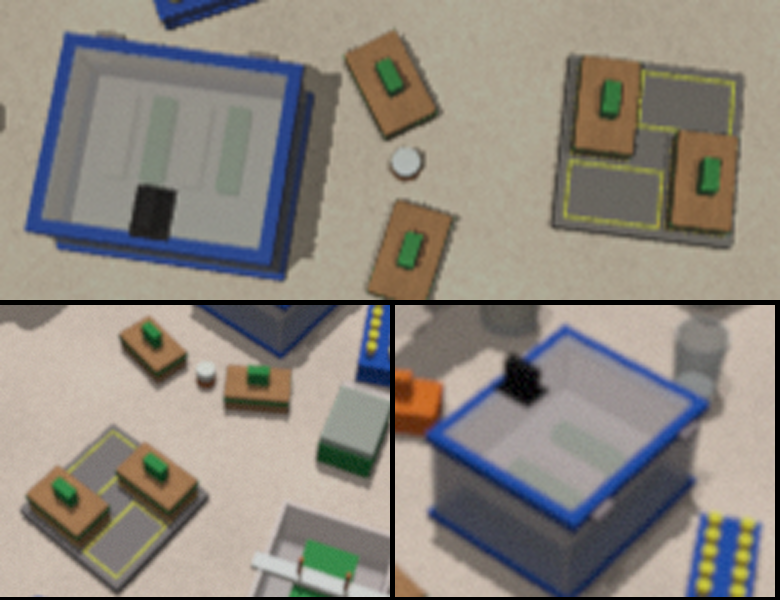

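```bash
cat > h.py <<'E'
from station import *
import numpy as np, cv2
from scipy.optimize import minimize
from scipy.spatial.transform import Rotation as R
def proj(c,P):
    m=camera_model(c);P=np.atleast_2d(P);q=P@m["view"][:3,:3].T+m["view"][:3,3];q=q@m["K"].T;return q[:,:2]/q[:,2:]
def box(l,w,z0,z1):
    return np.array([[a*l/2,b*w/2,z] for a in(1,-1) for b in(1,-1) for z in(z0,z1)])
def T(P,x,y,a):
    c,s=np.cos(a),np.sin(a);return P@np.array([[c,s,0],[-s,c,0],[0,0,1]])+[x,y,0]
S=4
def render(c,boxes,win):
    u0,v0,u1,v1=win;im=np.zeros(((v1-v0)*S,(u1-u0)*S),np.uint8)
    for b in boxes:
        p=(proj(c,b)+0.5-[u0,v0])*S-0.5
        h=cv2.convexHull(p.astype(np.float32))
        cv2.fillConvexPoly(im,np.round(h*16).astype(np.int32),255,shift=4)
    return cv2.resize(im,None,fx=1/S,fy=1/S,interpolation=cv2.INTER_AREA)/255.
def fit(masks,mk,p0,d=(.006,.006,.1)):
    # masks: {cam:mask}
    best=None
    wins={}
    for c in masks:
        q=np.vstack([proj(c,b) for b in mk(p0)]);lo=np.floor(q.min(0)-14).astype(int);hi=np.ceil(q.max(0)+14).astype(int)
        wins[c]=(max(lo[0],0),max(lo[1],0),min(hi[0],640),min(hi[1],480))
    def cost(p):
        t=0
        for c,m in masks.items():
            w=wins[c];r=render(c,mk(p),w);mm=m[w[1]:w[3],w[0]:w[2]];t+=((r-mm)**2).sum()/mm.sum()
        return t
    for da in(-.3,0,.3):
        x0=np.array(p0,float);x0[2]+=da
        sim=np.vstack([x0]+[x0+np.eye(3)[i]*d[i] for i in range(3)])
        r=minimize(cost,x0,method="Nelder-Mead",options=dict(initial_simplex=sim,xatol=1e-4,fatol=1e-4))
        if best is None or r.fun<best.fun: best=r
    return best
def cart(z=0):
    return lambda p:[T(box(.104,.064,z,z+.04),*p),T(box(.036,.018,z+.04,z+.072),*p)]
def cmask(im,c,ctr,rad):
    h=cv2.cvtColor(im,cv2.COLOR_RGB2HSV);m=(h[...,1]>75)&(h[...,0]>5)&(h[...,0]<95)
    m=m.astype(np.uint8);u,v=proj(c,[[*ctr,.03]])[0];k=np.zeros_like(m);cv2.circle(k,(int(u),int(v)),rad,1,-1);m=m*k
    n,l,st,_=cv2.connectedComponentsWithStats(m);return (l==1+np.argmax(st[1:,4])).astype(float)
E
python3 - <<'E'
from h import *
I={c:cv2.imread(f"pics/{c}0.png")[:,:,::-1].copy() for c in("top","scene")}
for nm,g,a,z in[("c1",(.62,.012),-.4,0),("c2",(.47,-.01),.3,0),("c3",(.577,-.213),0,.02),("c4",(.52,-.32),0,.02)]:
    for cs in(("top",),("scene",),("top","scene")):
        if z and "scene" in cs: continue
        r=fit({c:cmask(I[c],c,g,32) for c in cs},cart(z),[*g,a]);print(nm,cs,np.round(r.x,4),round(r.fun,3))
# slab: everything not bench-like: top
for c in I:
    h=cv2.cvtColor(I[c],cv2.COLOR_RGB2HSV)
    y=((h[...,0]>20)&(h[...,0]<35)&(h[...,1]>70)).astype(np.uint8)
    w=proj(c,[[.53,-.265,.02]])[0];k=np.zeros_like(y);cv2.circle(k,tuple(int(v) for v in w),60,1,-1);y*=k
    y=cv2.morphologyEx(y,cv2.MORPH_CLOSE,np.ones((5,5)));n,l,st,ce=cv2.connectedComponentsWithStats(y)
    for i in range(1,n):
        if st[i,4]>60:
            pts=np.argwhere(l==i)[:,::-1].astype(float)
            m=camera_model(c);d=np.c_[pts,np.ones(len(pts))]@np.linalg.inv(m["K"]).T@m["view"][:3,:3];o=-m["view"][:3,:3].T@m["view"][:3,3]
            P=o+d*((.02-o[2])/d[:,2:]);rc=cv2.minAreaRect(P[:,:2].astype(np.float32)*1000);print(c,st[i,4],rc)
E
```

```text
c1 ('top',) [0.6224 0.0126 0.4118] 0.075
c1 ('scene',) [0.619  0.0146 0.4466] 0.088
c1 ('top', 'scene') [0.6211 0.0124 0.409 ] 0.193Traceback (most recent call last):
  File "<stdin>", line 6, in <module>
  File "h.py", line 34, in fit
    r=minimize(cost,x0,method="Nelder-Mead",options=dict(initial_simplex=sim,xatol=1e-4,fatol=1e-4))
    res = _minimize_neldermead(fun, x0, args, callback, bounds=bounds,
                               **options)
    fxc = func(xc)
    fx = function(np.copy(x), *(wrapper_args + args))
  File "h.py", line 29, in cost
    w=wins[c];r=render(c,mk(p),w);mm=m[w[1]:w[3],w[0]:w[2]];t+=((r-mm)**2).sum()/mm.sum()
                ~~~~~~^^^^^^^^^^^
  File "h.py", line 15, in render
    p=(proj(c,b)+0.5-[u0,v0])*S-0.5
       ~~~~^^^^^
  File "h.py", line 6, in proj
    m=camera_model(c);P=np.atleast_2d(P);q=P@m["view"][:3,:3].T+m["view"][:3,3];q=q@m["K"].T;return q[:,:2]/q[:,2:]
ValueError: time passes only in moves, steps and waits
```

```bash
python3 - <<'E'
s=open("h.py").read()
s=s.replace("def proj(c,P):","CM={n:camera_model(n) for n in('top','scene')}\ndef proj(c,P):").replace("m=camera_model(c);P","m=CM[c];P")
open("h.py","w").write(s)
E
cat > f.py <<'E'
from h import *
I={c:cv2.imread(f"pics/{c}0.png")[:,:,::-1].copy() for c in("top","scene")}
for nm,g,a,z in[("c1",(.62,.012),.4,0),("c2",(.46,-.005),-.3,0),("c3",(.577,-.213),0,.02),("c4",(.52,-.30),0,.02)]:
    for cs in(("top",),("scene",),("top","scene")):
        if z and "scene" in cs: continue
        M={c:cmask(I[c],c,g,30 if not z else 27) for c in cs}
        r=fit(M,cart(z),[*g,a]);print(nm,cs,np.round(r.x,4),round(r.fun,3))
for c in I:
    h=cv2.cvtColor(I[c],cv2.COLOR_RGB2HSV)
    y=((h[...,0]>20)&(h[...,0]<35)&(h[...,1]>70)).astype(np.uint8)
    w=proj(c,[[.53,-.265,.02]])[0];k=np.zeros_like(y);cv2.circle(k,tuple(int(v) for v in w),60,1,-1);y*=k
    y=cv2.morphologyEx(y,cv2.MORPH_CLOSE,np.ones((5,5)));n,l,st,ce=cv2.connectedComponentsWithStats(y)
    for i in range(1,n):
        if st[i,4]>60:
            pts=np.argwhere(l==i)[:,::-1].astype(float)
            m=CM[c];d=np.c_[pts,np.ones(len(pts))]@np.linalg.inv(m["K"]).T@m["view"][:3,:3];o=-m["view"][:3,:3].T@m["view"][:3,3]
            P=o+d*((.02-o[2])/d[:,2:]);rc=cv2.minAreaRect(P[:,:2].astype(np.float32)*1000);print(c,st[i,4],rc)
E
python3 f.py
```

```text
c1 ('top',) [0.6224 0.0125 0.4123] 0.075
c1 ('scene',) [0.6188 0.015  0.4479] 0.087
c1 ('top', 'scene') [0.6205 0.0128 0.3996] 0.194
c2 ('top',) [ 0.4336  0.0035 -0.3662] 0.031
c2 ('scene',) [ 0.4298  0.0054 -0.4586] 0.113
c2 ('top', 'scene') [ 0.4324  0.0039 -0.375 ] 0.165
c3 ('top',) [ 0.5765 -0.2205 -0.2085] 0.1
c4 ('top',) [ 0.4887 -0.3135 -0.1876] 0.311
top 597 ((535.754150390625, -267.4319763183594), (179.24217224121094, 183.35452270507812), 79.87083435058594)
scene 135 ((470.1411437988281, -232.63577270507812), (136.94271850585938, 54.75608444213867), 79.85830688476562)
scene 720 ((532.0233764648438, -261.1468200683594), (183.96188354492188, 177.3460693359375), 78.12094116210938)
```

```bash
cat > s.py <<'E'
from h import *
from scipy.optimize import least_squares
I={c:cv2.imread(f"pics/{c}0.png")[:,:,::-1].copy() for c in("top","scene")}
# slab local frame: free places long side along local y
def rect(cx,cy,lx,ly,z,n=60):
    t=np.linspace(-.5,.5,n);o=np.ones(n)
    return np.vstack([np.c_[cx+lx*t,cy+ly/2*o],np.c_[cx+lx*t,cy-ly/2*o],np.c_[cx+lx/2*o,cy+ly*t],np.c_[cx-lx/2*o,cy+ly*t]])
out={}
for cs in(("top",),("scene",),("top","scene")):
  Y={}
  for c in cs:
    h=cv2.cvtColor(I[c],cv2.COLOR_RGB2HSV).astype(int)
    y=((h[...,0]>20)&(h[...,0]<36)&(h[...,1]>70)&(h[...,2]>90)).astype(np.uint8)
    q=cv2.convexHull(proj(c,T(box(.2,.2,.02,.02),.533,-.265,-.2)).astype(np.float32)).astype(np.int32)
    k=np.zeros_like(y);cv2.fillConvexPoly(k,q,1);y*=k;Y[c]=np.argwhere(y)[:,::-1]
  def mod(p,c,which):
    x,yy,a,b=p
    L=[]
    for s in(1,-1):
        L.append(rect(s*(which*.055),s*.035,.064+b,.104+b,0))
    P=np.vstack(L);P=np.c_[P,np.full(len(P),.02)];return proj(c,T(P,x,yy,a))
  for which in(1,-1):
   best=None
   for a0 in(-.2,):
    def res(p):
        e=[]
        for c in cs:
            m=mod(p,c,which)
            d=np.linalg.norm(Y[c][:,None]-m[None],axis=2).min(1);e.append(d/len(d)**.5)
        return np.concatenate(e)
    r=least_squares(res,[.533,-.265,a0,.003],loss="soft_l1",f_scale=.1)
   print(cs,which,np.round(r.x,4),round(r.cost,4),[len(Y[c]) for c in cs])
   out[cs,which]=r.x
   if which==-1 or 1:
     p=r.x
     for s in(1,-1): print("   place",np.round(T(np.array([[s*which*.055,s*.035,.02]]),*p[:3]),4))
np.save("slab.npy",out[("top","scene"),-1])
E
python3 s.py
```

```text
('top',) 1 [ 0.5078 -0.2689 -1.3667  0.0203] 3.6034 [355]
   place [[ 0.5532 -0.3157  0.02  ]]
   place [[ 0.4623 -0.2221  0.02  ]]
('top',) -1 [ 0.5323 -0.2666 -0.1919 -0.002 ] 0.727 [355]
   place [[ 0.485  -0.2217  0.02  ]]
   place [[ 0.5796 -0.3114  0.02  ]]
('scene',) 1 [ 0.5569 -0.2642 -1.4253  0.0194] 4.3528 [421]
   place [[ 0.5995 -0.3135  0.02  ]]
   place [[ 0.5143 -0.2148  0.02  ]]
('scene',) -1 [ 0.5302 -0.2653 -0.1876 -0.0008] 0.9408 [421]
   place [[ 0.4827 -0.2206  0.02  ]]
   place [[ 0.5778 -0.3099  0.02  ]]
('top', 'scene') 1 [ 0.5555 -0.2667 -1.4252  0.0182] 8.9809 [355, 421]
   place [[ 0.5981 -0.3161  0.02  ]]
   place [[ 0.5129 -0.2174  0.02  ]]
('top', 'scene') -1 [ 0.5311 -0.2658 -0.1923 -0.0012] 1.744 [355, 421]
   place [[ 0.4838 -0.2209  0.02  ]]
   place [[ 0.5784 -0.3107  0.02  ]]
```

```bash
cat > g.py <<'E'
import sys
from h import *
x,y,z,a=map(float,sys.argv[1:5]); s=state()
M=R.from_rotvec(s["orientation"]);Rm=M.as_matrix()
d=Rm.T@(np.array([x,y,z])-s["eef_pos"])*1000
jy=np.array([np.cos(a),np.sin(a),0]);
G=np.c_[np.cross(jy,[0,0,-1]),jy,[0,0,-1]]
rv=(M.inv()*R.from_matrix(G)).as_rotvec()
print("t",round(s["time"],2),"pos",np.round(s["eef_pos"],4),"jaw",round(np.arctan2(Rm[1,1],Rm[0,1]),3),"F",np.round(s["force"],1),"open",round(s["opening"],3),"q7",round(s["joint_pos"][6],2))
print("shift",np.round(d,1),"turn",np.round(rv,3))
E
python3 g.py .432 .004 .20 1.196
```

```text
t 0.7 pos [0.1919 0.6211 0.2424] jaw 1.271 F [ 0.7  0.6 -0. ] open 1.004 q7 -0.05
shift [-411.5 -518.7   42.3] turn [ 0.    -0.     0.075]
```

Emit:
servo_tool(
  commands=[
    [60, -411.5, -518.7, 0, 0, 0, 0.075],
    [60, -411.5, -518.7, 0, 0, 0, 0.075],
    [60, -411.5, -518.7, 0, 0, 0, 0.075],
    [60, -411.5, -518.7, 0, 0, 0, 0.075],
    [60, -411.5, -518.7, 0, 0, 0, 0.075],
  ],
  grip_force=40,
)

```text
time: 1.32
eef_pos: [0.306, 0.3279, 0.2427]
orientation: [0.585, 3.086, 0.002]
force: [1.5, 0.2, -0.5]
opening: 0.701
```

```bash
python3 g.py .432 .004 .15 1.196
```

```text
t 1.32 pos [0.306  0.3279 0.2427] jaw 1.196 F [ 1.5  0.2 -0.5] open 0.701 q7 0.29
shift [-235.8 -255.4   92.4] turn [0.001 0.    0.   ]
```

Emit:
servo_tool(
  commands=[
    [60, -235.8, -255.4, 40, 0, 0, 0],
    [60, -235.8, -255.4, 60, 0, 0, 0],
    [60, -235.8, -255.4, 92, 0, 0, 0],
    [60, -235.8, -255.4, 92, 0, 0, 0],
    [60, -235.8, -255.4, 92, 0, 0, 0],
  ],
)

```text
time: 1.95
eef_pos: [0.4153, 0.0471, 0.1654]
orientation: [0.584, 3.085, 0.003]
force: [0.9, 0.8, 0.3]
opening: 0.702
```

```bash
python3 g.py .432 .004 .10 1.196
```

```text
t 1.95 pos [0.4153 0.0471 0.1654] jaw 1.197 F [0.9 0.8 0.3] open 0.702 q7 1.03
shift [-31.2 -34.1  65.4] turn [0.002 0.001 0.001]
```

Emit:
servo_tool(
  commands=[
    [60, -31, -34, 30, 0, 0, 0],
    [60, -31, -34, 55, 0, 0, 0],
    [60, -31, -34, 55, 0, 0, 0],
  ],
)

```text
time: 2.33
eef_pos: [0.4296, 0.0049, 0.1092]
orientation: [-0.587, -3.083, 0.003]
force: [-0.0, 0.1, -0.1]
opening: 0.705
```

```bash
python3 g.py .432 .004 .054 1.196; python3 - <<'E'
from h import *
for c in("top","scene"):
    cv2.imwrite(f"pics/{c}1.png",cv2.resize(snapshot(c)[:,:,::-1][200:320,250:450],None,fx=3.5,fy=3.5,interpolation=cv2.INTER_CUBIC))
E
```

```text
t 2.33 pos [0.4296 0.0049 0.1092] jaw 1.195 F [-0.   0.1 -0.1] open 0.705 q7 1.25
shift [-2.8  0.2 55.2] turn [-0.003 -0.003 -0.001]
```

View pics/scene1.png

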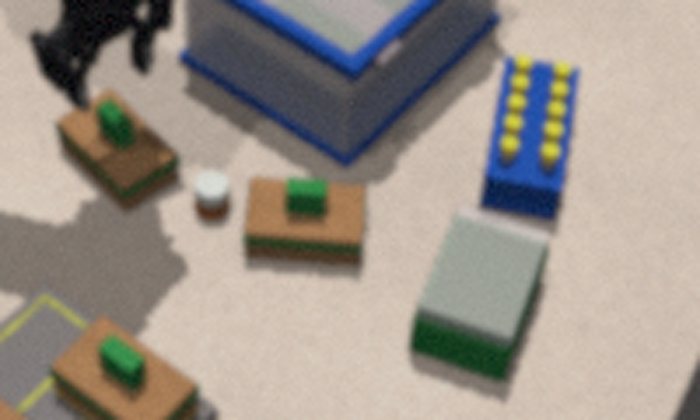

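View pics/top1.png

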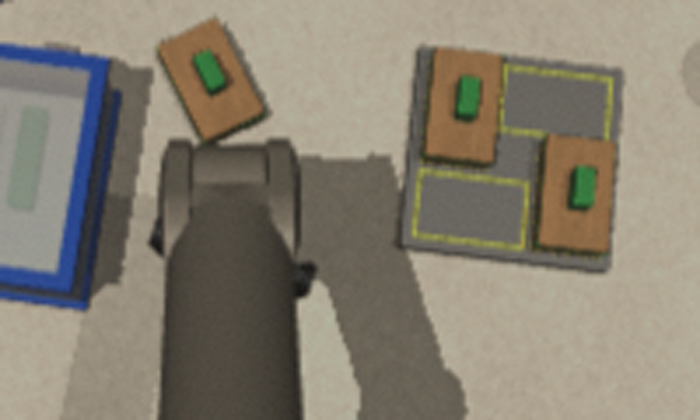

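The gripper straddles carton 2, with its fingertips at about (270,227) and (293,219) in the scene view. Carton 1 and the jar are undisturbed.

Emit:
servo_tool(
  commands=[
    [60, -3, 0, 28, 0, 0, 0],
    [60, -3, 0, 55, 0, 0, 0],
    [60, -3, 0, 55, 0, 0, 0],
    [10, -3, 0, 55, 0, 0, 0],
    [10, -3, 0, 55, 0, 0, 0],
  ],
  grip_force=40,
)

```text
time: 3.05
eef_pos: [0.4349, 0.005, 0.0567]
orientation: [0.584, 3.084, 0.003]
force: [-0.3, 0.1, -0.1]
opening: 0.285
```

Emit:
servo_tool(
  commands=[
    [10, 0, 0, 0, 0, 0, 0],
    [10, 0, 0, 0, 0, 0, 0],
  ],
)

```text
time: 3.3
eef_pos: [0.4347, 0.0048, 0.0565]
orientation: [0.585, 3.085, 0.002]
force: [-1.4, 0.5, 6.6]
opening: 0.202
```

```bash
python3 g.py .432 .004 .054 1.196
```

```text
t 3.3 pos [0.4347 0.0048 0.0565] jaw 1.196 F [-1.4  0.5  6.6] open 0.202 q7 1.35
shift [ 2.2 -1.8  2.5] turn [0.002 0.001 0.   ]
```

Emit:
servo_tool(
  commands=[
    [10, 0, 0, -20, 0, 0, 0],
    [10, 0, 0, -60, 0, 0, 0],
    [10, 0, 0, -100, 0, 0, 0],
    [10, 0, 0, -100, 0, 0, 0],
  ],
)

```text
time: 3.8
eef_pos: [0.4359, 0.0048, 0.158]
orientation: [0.584, 3.081, 0.006]
force: [0.6, 0.7, -1.9]
opening: 0.205
```

```bash
python3 g.py .484 -.221 .156 -.19;python3 - <<'E'
from h import *
for c in("top","scene"):
    im=snapshot(c);cv2.imwrite(f"pics/{c}2.png",im[:,:,::-1])
im=cv2.imread("pics/scene2.png")[160:300,220:400];cv2.imwrite("pics/scene2c.png",cv2.resize(im,None,fx=4,fy=4,interpolation=cv2.INTER_CUBIC))
E
```

```text
t 3.8 pos [0.4359 0.0048 0.158 ] jaw 1.196 F [ 0.6  0.7 -1.9] open 0.205 q7 1.19
shift [-127.3 -192.6    1.7] turn [8.000e-03 1.000e-03 1.386e+00]
```

View pics/scene2c.png

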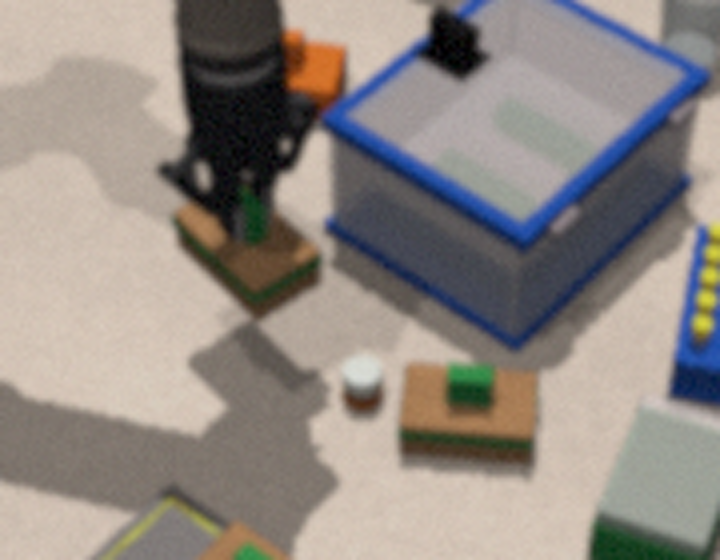

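Emit:
servo_tool(
  commands=[
    [10, -25, -38, -12, 0, 0, 0.18],
    [10, -50, -77, -12, 0, 0, 0.36],
    [10, -75, -115, -12, 0, 0, 0.54],
    [10, -101, -154, -12, 0, 0, 0.72],
    [10, -127, -193, -12, 0, 0, 0.9],
  ],
)

```text
time: 4.53
eef_pos: [0.4803, -0.2223, 0.1654]
orientation: [-1.875, -2.517, 0.002]
force: [0.1, 0.6, -0.9]
opening: 0.201
```

```bash
python3 g.py .484 -.221 .165 -.19
```

```text
t 4.53 pos [ 0.4803 -0.2223  0.1654] jaw 0.29 F [ 0.1  0.6 -0.9] open 0.201 q7 0.96
shift [0.2 3.9 0.4] turn [-0.003 -0.001  0.48 ]
```

Emit:
servo_tool(
  commands=[
    [10, 0, 4, 0, 0, 0, 0.18],
    [10, 0, 4, 0, 0, 0, 0.36],
    [10, 0, 4, 20, 0, 0, 0.48],
    [10, 0, 4, 40, 0, 0, 0.48],
    [10, 0, 4, 40, 0, 0, 0.48],
  ],
)

```text
time: 5.15
eef_pos: [0.483, -0.2194, 0.1247]
orientation: [-2.411, -2.007, 0.005]
force: [-0.7, -0.6, -2.5]
opening: 0.204
```

```bash
python3 g.py .484 -.221 .078 -.19;python3 - <<'E'
from h import *
for c in("top","scene"):
    im=snapshot(c);cv2.imwrite(f"pics/{c}3.png",im[:,:,::-1])
im=cv2.imread("pics/scene3.png")[210:370,200:360];im2=cv2.imread("pics/top3.png")[190:300,340:460]
o=np.zeros((400,800,3),np.uint8);o[:,:400]=cv2.resize(im,(400,400),interpolation=2);o[:366,400:]=cv2.resize(im2,(400,366),interpolation=2)
cv2.imwrite("pics/c3.png",o)
E
```

```text
t 5.15 pos [ 0.483  -0.2194  0.1247] jaw -0.182 F [-0.7 -0.6 -2.5] open 0.204 q7 0.6
shift [-1.4  1.5 46.7] turn [-0.006 -0.     0.007]
```

View pics/c3.png

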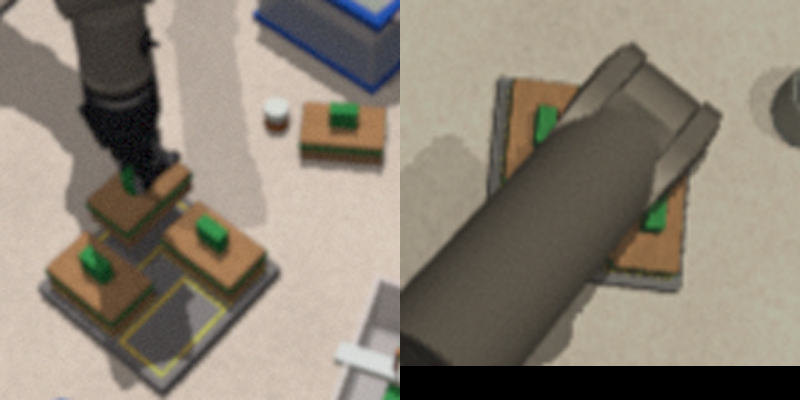

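```bash
python3 g.py .4836 -.223 .0785 -.19
```

```text
t 5.25 pos [ 0.4847 -0.2205  0.1269] jaw -0.183 F [ 0.1  0.2 -1.7] open 0.203 q7 0.6
shift [-2.7 -0.6 48.4] turn [-0.001  0.     0.007]
```

Emit:
servo_tool(
  commands=[
    [10, -2.5, -0.5, 0, 0, 0, 0.007],
    [10, -2.5, -0.5, 15, 0, 0, 0.007],
    [10, -2.5, -0.5, 30, 0, 0, 0.007],
    [10, -2.5, -0.5, 40, 0, 0, 0.007],
    [10, -2.5, -0.5, 45, 0, 0, 0.007],
  ],
)

```text
time: 5.88
eef_pos: [0.4836, -0.2226, 0.0812]
orientation: [-2.422, -1.999, 0.001]
force: [-0.3, 0.5, -1.7]
opening: 0.199
```

```bash
python3 g.py .4836 -.223 .0775 -.19;python3 - <<'E'
from h import *
for c in("scene",):
    im=snapshot(c);cv2.imwrite(f"pics/{c}4.png",im[:,:,::-1])
im=cv2.imread("pics/scene4.png")[220:370,200:360];cv2.imwrite("pics/c4.png",cv2.resize(im,None,fx=4,fy=4,interpolation=2))
E
```

```text
t 5.88 pos [ 0.4836 -0.2226  0.0812] jaw -0.191 F [-0.3  0.5 -1.7] open 0.199 q7 0.65
shift [-0.4  0.   3.7] turn [-0.002 -0.    -0.001]
```

View pics/c4.png

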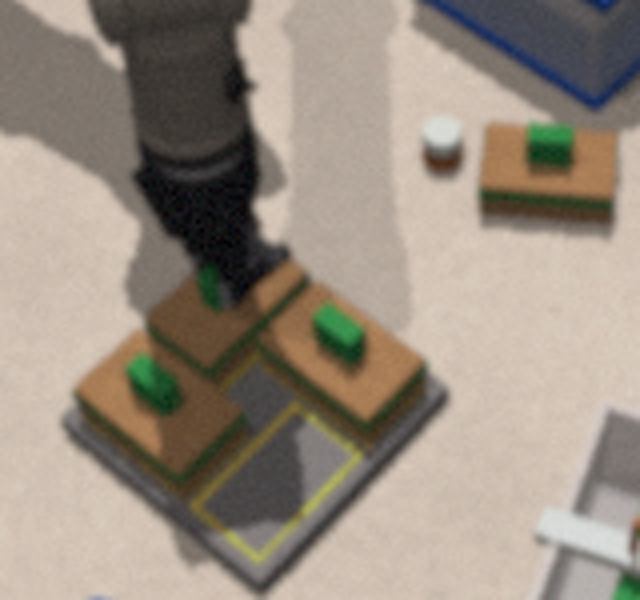

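The carton lines up with the near place at about (258,300) in the scene view, hovering about 4 mm up. Next I set it down and release.

Emit:
servo_tool(
  commands=[
    [10, 0, 0, 2, 0, 0, 0],
    [10, 0, 0, 4, 0, 0, 0],
    [10, 0, 0, 5, 0, 0, 0],
    [10, 0, 0, 5, 0, 0, 0],
  ],
)

```text
time: 6.42
eef_pos: [0.4842, -0.2228, 0.0774]
orientation: [2.423, 2.0, 0.0]
force: [-0.9, -0.7, -1.8]
opening: 0.204
```

Emit:
servo_tool(
  commands=[
    [25, 0, 0, 0, 0, 0, 0],
    [40, 0, 0, 0, 0, 0, 0],
    [45, 0, 0, 0, 0, 0, 0],
    [45, 0, 0, -30, 0, 0, 0],
    [45, 0, 0, -80, 0, 0, 0],
  ],
)

```text
time: 7.05
eef_pos: [0.4831, -0.2221, 0.1571]
orientation: [-2.421, -1.998, 0.004]
force: [1.1, 0.1, -0.6]
opening: 0.526
```

```bash
python3 g.py .6205 .0135 .18 -1.17
```

```text
t 7.05 pos [ 0.4831 -0.2221  0.1571] jaw -0.191 F [ 1.1  0.1 -0.6] open 0.526 q7 0.56
shift [257.4  90.1 -23.2] turn [-0.003  0.002  0.979]
```

Emit:
servo_tool(
  commands=[
    [55, 52, 18, -23, 0, 0, 0.18],
    [55, 104, 36, -23, 0, 0, 0.36],
    [55, 156, 54, -23, 0, 0, 0.54],
    [55, 208, 72, -23, 0, 0, 0.72],
    [55, 257, 90, -23, 0, 0, 0.9],
  ],
)

```text
time: 7.68
eef_pos: [0.6222, 0.0147, 0.1804]
orientation: [-3.053, -0.739, -0.001]
force: [1.5, -0.9, -0.1]
opening: 0.643
```

```bash
python3 g.py .6205 .0135 .12 -1.17; python3 - <<'E'
from h import *
I={}
for c in("top","scene"):
    I[c]=snapshot(c);cv2.imwrite(f"pics/{c}5.png",I[c][:,:,::-1])
im=cv2.imread("pics/scene5.png")[200:370,200:380];im2=cv2.imread("pics/top5.png")[190:300,280:460]
o=np.zeros((600,800,3),np.uint8);o[:378,:400]=cv2.resize(im,(400,378),interpolation=2);o[:245,400:]=cv2.resize(im2,(400,245),interpolation=2)
cv2.imwrite("pics/c5.png",o)
for c in I:
  for t in("carton_1_center","place_b"):
    for r in pinpoint(c,t): print(c,t,round(r["score"],2),np.round(r["position"],4))
E
```

```text
t 7.67 pos [0.6222 0.0147 0.1804] jaw -1.096 F [ 1.5 -0.9 -0.1] open 0.643 q7 -0.63
shift [-2.1  0.3 60.4] turn [-0.    -0.001  0.074]
top carton_1_center 0.72 [0.6225 0.0157 0.0391]
top carton_1_center 0.72 [0.2978 0.2745 0.0337]
top carton_1_center 0.65 [5.348e-01 5.000e-04 4.000e-04]
top carton_1_center 0.53 [0.4768 0.2565 0.155 ]
top place_b 0.79 [ 0.4802 -0.2199  0.0214]
top place_b 0.75 [ 0.5814 -0.3102  0.02  ]
scene carton_1_center 0.97 [0.6241 0.0142 0.036 ]
scene carton_1_center 0.64 [0.2987 0.2748 0.0364]
scene place_b 0.91 [ 0.4839 -0.2196  0.0203]
scene place_b 0.69 [ 0.581  -0.3109  0.0189]
scene place_b 0.5 [0.62   0.0138 0.0374]
```

View pics/c5.png

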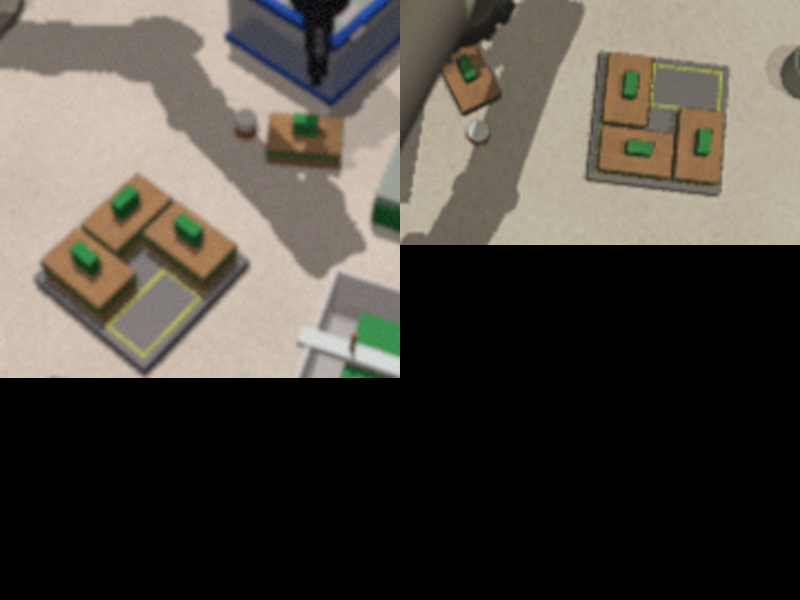

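Carton 2 sits squarely in its place: at about (256,291) in the scene crop and (388,256) in top. Now carton 1.

```bash
python3 g.py .622 .0138 .055 -1.165
```

```text
t 7.97 pos [0.6206 0.0109 0.1805] jaw -1.092 F [-0.4 -1.2  0.1] open 0.649 q7 -0.62
shift [  2.6  -2.  125.5] turn [0.    0.001 0.073]
```

Emit:
servo_tool(
  commands=[
    [60, 2.5, -2, 0, 0, 0, 0.073],
    [60, 2.5, -2, 50, 0, 0, 0.073],
    [60, 2.5, -2, 75, 0, 0, 0.073],
    [60, 2.5, -2, 75, 0, 0, 0.073],
  ],
)

```text
time: 8.48
eef_pos: [0.6206, 0.014, 0.1041]
orientation: [-3.077, -0.63, 0.005]
force: [-0.8, 0.2, 1.1]
opening: 0.705
```

```bash
python3 g.py .622 .0138 .055 -1.165
```

```text
t 8.47 pos [0.6206 0.014  0.1041] jaw -1.167 F [-0.8  0.2  1.1] open 0.705 q7 -0.63
shift [ 1.3  0.8 49.1] turn [-0.002  0.003 -0.002]
```

Emit:
servo_tool(
  commands=[
    [60, 1, 0.5, 28, 0, 0, 0],
    [60, 1, 0.5, 49, 0, 0, 0],
    [60, 1, 0.5, 49, 0, 0, 0],
    [10, 1, 0.5, 49, 0, 0, 0],
    [10, 1, 0.5, 49, 0, 0, 0],
  ],
)

```text
time: 9.1
eef_pos: [0.6245, 0.0151, 0.0575]
orientation: [3.077, 0.635, 0.003]
force: [-0.4, 0.8, -0.1]
opening: 0.288
```

Emit:
servo_tool(
  commands=[
    [10, 0, 0, 0, 0, 0, 0],
    [10, 0, 0, 0, 0, 0, 0],
    [10, 0, 0, 0, 0, 0, 0],
  ],
)

```text
time: 9.48
eef_pos: [0.6243, 0.0154, 0.0573]
orientation: [-3.077, -0.635, -0.002]
force: [-1.6, 0.6, 5.7]
opening: 0.201
```

```bash
python3 g.py .622 .0138 .17 -1.165
```

```text
t 9.47 pos [0.6243 0.0154 0.0573] jaw -1.164 F [-1.6  0.6  5.7] open 0.201 q7 -0.59
shift [  -2.6    0.6 -112.7] turn [ 0.    -0.001  0.001]
```

Emit:
servo_tool(
  commands=[
    [10, 0, 0, -20, 0, 0, 0],
    [10, 0, 0, -60, 0, 0, 0],
    [10, 0, 0, -112, 0, 0, 0],
    [10, 0, 0, -112, 0, 0, 0],
  ],
)

```text
time: 9.98
eef_pos: [0.6263, 0.014, 0.1733]
orientation: [3.075, 0.633, 0.013]
force: [0.1, -0.3, -2.1]
opening: 0.203
```

```bash
python3 g.py .579 -.309 .17 -.19
```

```text
t 9.97 pos [0.6263 0.014  0.1733] jaw -1.165 F [ 0.1 -0.3 -2.1] open 0.203 q7 -0.68
shift [-171.1  278.     3. ] turn [ 0.007 -0.005 -0.975]
```

Emit:
servo_tool(
  commands=[
    [10, -31, 50, 0, 0, 0, -0.175],
    [10, -62, 101, 0, 0, 0, -0.35],
    [10, -93, 151, 0, 0, 0, -0.53],
    [10, -124, 201, 0, 0, 0, -0.71],
    [10, -152, 250, 0, 0, 0, -0.89],
  ],
)

```text
time: 10.6
eef_pos: [0.5817, -0.2757, 0.1675]
orientation: [-2.497, -1.903, 0.001]
force: [1.1, 0.2, -1.6]
opening: 0.2
```

```bash
python3 g.py .579 -.309 .165 -.19
```

```text
t 10.6 pos [ 0.5817 -0.2757  0.1675] jaw -0.269 F [ 1.1  0.2 -1.6] open 0.2 q7 0.53
shift [-32.8   6.2   2.5] turn [-0.002 -0.001 -0.079]
```

Emit:
servo_tool(
  commands=[
    [10, -33, 6, 0, 0, 0, -0.079],
    [10, -33, 6, 0, 0, 0, -0.079],
    [10, -33, 6, 30, 0, 0, -0.079],
    [10, -33, 6, 50, 0, 0, -0.079],
    [10, -33, 6, 50, 0, 0, -0.079],
  ],
)

```text
time: 11.22
eef_pos: [0.5788, -0.3056, 0.1158]
orientation: [-2.422, -1.993, 0.003]
force: [-0.1, -0.5, -2.4]
opening: 0.201
```

```bash
python3 g.py .579 -.309 .08 -.19; python3 - <<'E'
from h import *
im=snapshot("scene");cv2.imwrite("pics/scene6.png",im[:,:,::-1])
im=cv2.imread("pics/scene6.png")[220:370,200:360];cv2.imwrite("pics/c6.png",cv2.resize(im,None,fx=4,fy=4,interpolation=2))
E
python3 g.py .579 -.309 .085 -.19
```

```text
t 11.22 pos [ 0.5788 -0.3056  0.1158] jaw -0.194 F [-0.1 -0.5 -2.4] open 0.201 q7 0.67
shift [-3.4  1.  35.8] turn [-0.005 -0.002 -0.004]
t 11.28 pos [ 0.5797 -0.3067  0.1174] jaw -0.194 F [ 0.2  0.2 -1.6] open 0.206 q7 0.67
shift [-2.4 -0.1 32.4] turn [-0.002 -0.001 -0.004]
```

View pics/c6.png

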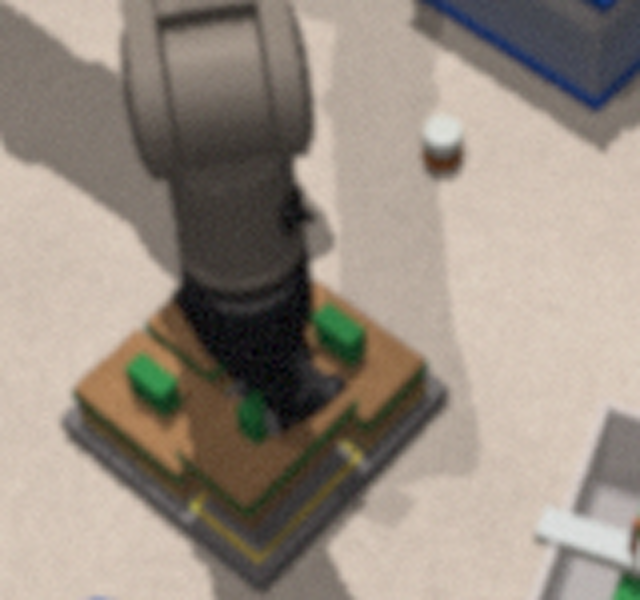

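Emit:
servo_tool(
  commands=[
    [10, -2.5, 0, 0, 0, 0, -0.004],
    [10, -2.5, 0, 10, 0, 0, -0.004],
    [10, -2.5, 0, 20, 0, 0, -0.004],
    [10, -2.5, 0, 30, 0, 0, -0.004],
    [10, -2.5, 0, 34, 0, 0, -0.004],
  ],
)

```text
time: 11.9
eef_pos: [0.5789, -0.3098, 0.0831]
orientation: [-2.422, -1.999, 0.001]
force: [-0.5, 0.1, -1.8]
opening: 0.202
```

```bash
python3 - <<'E'
from h import *
im=snapshot("scene");cv2.imwrite("pics/scene7.png",im[:,:,::-1])
im=cv2.imread("pics/scene7.png")[220:370,200:360];cv2.imwrite("pics/c7.png",cv2.resize(im,None,fx=4,fy=4,interpolation=2))
E
python3 g.py .579 -.309 .078 -.19
```

```text
t 11.95 pos [ 0.5789 -0.3098  0.0829] jaw -0.191 F [ 0.1 -0.1 -2.4] open 0.2 q7 0.69
shift [ 0.8 -0.   4.9] turn [-0.002 -0.001 -0.001]
```

View pics/c7.png

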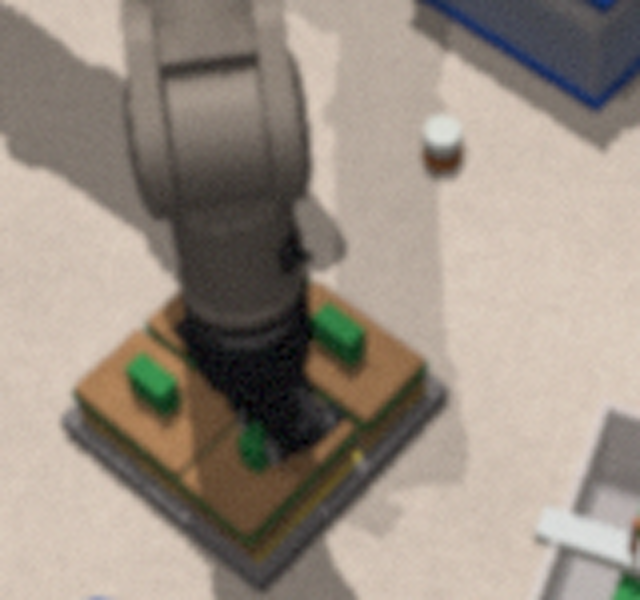

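The carton drops between its neighbours with no side force. Next I set it down and release.

Emit:
servo_tool(
  commands=[
    [10, 0, 0, 2, 0, 0, 0],
    [10, 0, 0, 4, 0, 0, 0],
    [10, 0, 0, 5.5, 0, 0, 0],
    [10, 0, 0, 5.5, 0, 0, 0],
  ],
)

```text
time: 12.45
eef_pos: [0.5794, -0.3102, 0.0788]
orientation: [-2.423, -2.0, -0.0]
force: [0.4, 0.8, -1.8]
opening: 0.199
```

Emit:
servo_tool(
  commands=[
    [25, 0, 0, 0, 0, 0, 0],
    [40, 0, 0, 0, 0, 0, 0],
    [45, 0, 0, 0, 0, 0, 0],
    [45, 0, 0, -30, 0, 0, 0],
    [45, 0, 0, -80, 0, 0, 0],
  ],
)

```text
time: 13.08
eef_pos: [0.5785, -0.3093, 0.158]
orientation: [-2.42, -1.997, 0.003]
force: [1.5, 0.1, 0.6]
opening: 0.524
```

```bash
python3 g.py .478 .259 .25 1.345
```

```text
t 13.07 pos [ 0.5785 -0.3093  0.158 ] jaw -0.191 F [1.5 0.1 0.6] open 0.524 q7 0.65
shift [ 539.  -206.8  -90.6] turn [-0.002 -0.004 -1.536]
```

Emit:
servo_tool(
  commands=[
    [50, 54, -20, -30, 0, 0, -0.17],
    [50, 108, -41, -60, 0, 0, -0.34],
    [50, 162, -62, -90, 0, 0, -0.51],
    [50, 216, -83, -90, 0, 0, -0.68],
    [50, 270, -104, -90, 0, 0, -0.85],
  ],
)

```text
time: 13.7
eef_pos: [0.5284, -0.0236, 0.2499]
orientation: [1.375, 2.823, 0.003]
force: [1.3, 0.7, -0.4]
opening: 0.584
```

```bash
python3 - <<'E'
from h import *
I={}
for c in("top","scene"):
    I[c]=snapshot(c);cv2.imwrite(f"pics/{c}8.png",I[c][:,:,::-1])
im=cv2.imread("pics/scene8.png")[150:370,200:420];im2=cv2.imread("pics/top8.png")[190:300,180:450]
o=np.zeros((600,800,3),np.uint8);o[:400,:400]=cv2.resize(im,(400,400),interpolation=2);o[:163,400:]=cv2.resize(im2,(400,163),interpolation=2)
cv2.imwrite("pics/c8.png",o)
for c in I:
  for t in("lid_grip","lid_hinge","carton_1_center","chamber"):
    for r in pinpoint(c,t): print(c,t,round(r["score"],2),np.round(r["position"],4))
E
python3 g.py .478 .259 .25 1.345
```

```text
top lid_grip 0.92 [0.4762 0.2569 0.1562]
top lid_grip 0.6 [ 0.4841 -0.2203  0.0575]
top lid_hinge 0.57 [0.6467 0.2257 0.1226]
top carton_1_center 0.89 [0.3001 0.2738 0.0332]
top carton_1_center 0.76 [ 0.5796 -0.3125  0.0591]
top chamber 0.9 [ 0.5452  0.2464 -0.0017]
scene lid_grip 0.77 [0.4806 0.2621 0.1607]
scene lid_grip 0.24 [ 0.5363 -0.2655  0.0053]
scene lid_hinge 0.63 [0.6454 0.2214 0.1206]
scene carton_1_center 0.66 [0.3005 0.2785 0.0365]
scene carton_1_center 0.64 [ 0.5794 -0.313   0.0572]
scene carton_1_center 0.49 [0.6443 0.2189 0.1229]
scene chamber 0.83 [0.5406 0.2473 0.002 ]
t 14.2 pos [ 0.5286 -0.0271  0.2488] jaw 0.656 F [-0.4  0.4  1. ] open 0.583 q7 0.8
shift [257.6 134.4  -1.4] turn [-0.     0.    -0.689]
```

View pics/c8.png

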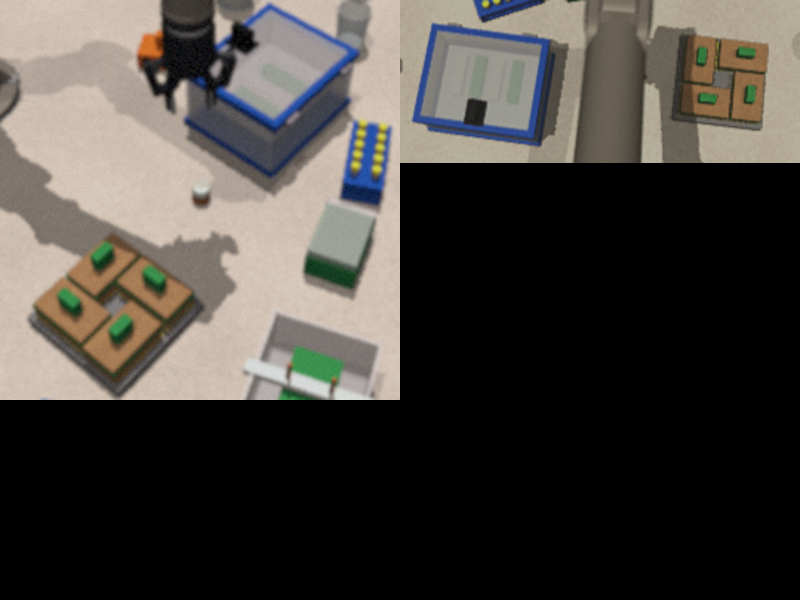

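```bash
python3 - <<'E'
from h import *
I=cv2.imread("pics/top0.png")[:,:,::-1].copy();c="top"
mk=lambda p:[T(box(.206,.246,.12,.134),*p),T(box(.2,.24,0,.02),*p)]
h=cv2.cvtColor(I,cv2.COLOR_RGB2HSV);b=((h[...,0]>105)&(h[...,0]<130)&(h[...,1]>110)).astype(np.uint8)
k=np.zeros_like(b);k[198:292,180:292]=1;b*=k
n,l,st,_=cv2.connectedComponentsWithStats(b);b=(l==1+np.argmax(st[1:,4])).astype(np.uint8)
hull=cv2.convexHull(np.argwhere(b)[:,::-1].astype(np.int32));m=np.zeros_like(b);cv2.fillConvexPoly(m,hull,1)
H=lambda p:[np.vstack(mk(p))]
r=fit({c:m.astype(float)},H,[.56,.24,-.22],(.01,.01,.1));print(r.x,r.fun)
x,y,a=r.x
for L in(-.072,): print("grip",T(np.array([[L,0,.158]]),x,y,a),"hinge",T(np.array([[.1,0,.12]]),x,y,a))
# black grip
for c,w in(("top",(215,245,250,282)),("scene",(320,155,350,185))):
    J=cv2.imread(f"pics/{c}0.png")[:,:,::-1];d=(J.max(2)<45).astype(np.uint8);k=np.zeros_like(d);k[w[1]:w[3],w[0]:w[2]]=1;d*=k
    q=np.argwhere(d)[:,::-1];print(c,len(q),q.mean(0),q.min(0),q.max(0),cv2.minAreaRect(q.astype(np.float32)))
    for g in((.478,.259,.15),): print(proj(c,[g]),proj(c,[T(np.array([[-.022,0,.174],[.022,0,.174]]),.478,.259,-.2185)[i] for i in(0,1)]))
E
```

```text
[ 0.54827993  0.24470244 -0.20231245] 0.047206004172146834
grip [[0.47774841 0.25916977 0.158     ]] hinge [[0.64624039 0.22460892 0.12      ]]
top 189 [230.36507937 265.48677249] [224 257] [237 274] ((230.34400939941406, 265.6080017089844), (11.806440353393555, 16.457462310791016), 10.30484676361084)
[[228.79704439 264.54135197]] [[225.69593429 270.63236106]
 [228.67556245 255.84566637]]
scene 140 [332.79285714 170.87142857] [326 163] [339 178] ((332.92645263671875, 170.95587158203125), (14.577380180358887, 11.3189058303833), 30.963756561279297)
[[333.95407983 170.28654854]] [[329.02195902 161.72304795]
 [339.4087823  167.70196823]]
```

```bash
python3 g.py .4778 .259 .225 1.365
```

```text
t 14.2 pos [ 0.5286 -0.0271  0.2488] jaw 0.656 F [-0.4  0.4  1. ] open 0.583 q7 0.8
shift [257.7 134.2  23.6] turn [-0.     0.    -0.709]
```

Emit:
servo_tool(
  commands=[
    [60, 51, 27, 0, 0, 0, -0.15],
    [60, 103, 54, 0, 0, 0, -0.3],
    [60, 155, 81, 0, 0, 0, -0.45],
    [60, 206, 107, 0, 0, 0, -0.6],
    [60, 257.5, 134, 0, 0, 0, -0.709],
  ],
)

```text
time: 14.82
eef_pos: [0.477, 0.261, 0.2489]
orientation: [0.315, 3.125, 0.0]
force: [0.9, 0.0, 0.3]
opening: 0.706
```

Emit:
servo_tool(
  commands=[
    [60, 0, 0, 10, 0, 0, 0],
    [60, 0, 0, 20, 0, 0, 0],
    [60, 0, 0, 20, 0, 0, 0],
  ],
)

```text
time: 15.2
eef_pos: [0.477, 0.2576, 0.2278]
orientation: [-0.324, -3.123, 0.003]
force: [-1.1, -0.1, -0.5]
opening: 0.702
```

```bash
python3 g.py .4778 .259 .157 1.365;  python3 - <<'E'
from h import *
I={c:snapshot(c) for c in("top","scene")}
im=I["scene"][120:240,270:430,::-1];im2=I["top"][200:300,170:300,::-1]
o=np.zeros((300,800,3),np.uint8);o[:,:400]=cv2.resize(im,(400,300),interpolation=2);o[:,400:790]=cv2.resize(im2,(390,300),interpolation=2)
cv2.imwrite("pics/c9.png",o)
E
```

```text
t 15.2 pos [0.477  0.2576 0.2278] jaw 1.364 F [-1.1 -0.1 -0.5] open 0.702 q7 0.91
shift [-0.6  1.7 70.8] turn [-0.002 -0.001 -0.001]
```

View pics/c9.png

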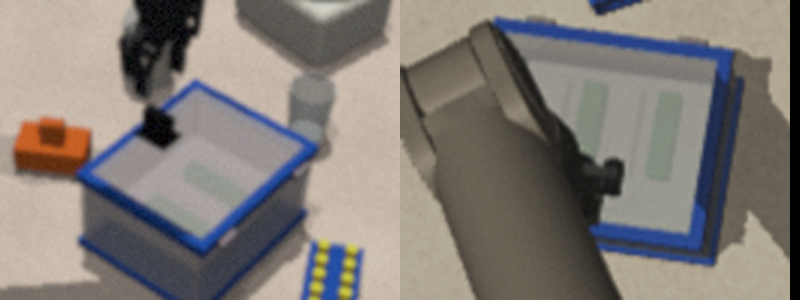

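The gripper is above the black grip, at (333,170) in the scene view. I'll descend and close with more force.

Emit:
servo_tool(
  commands=[
    [55, -0.5, 1.5, 35, 0, 0, 0],
    [55, -0.5, 1.5, 60, 0, 0, 0],
    [55, -0.5, 1.5, 70, 0, 0, 0],
    [55, -0.5, 1.5, 70, 0, 0, 0],
  ],
  grip_force=80,
)

```text
time: 15.8
eef_pos: [0.4778, 0.2611, 0.159]
orientation: [-0.319, -3.125, 0.0]
force: [-0.3, 0.3, -0.9]
opening: 0.644
```

Emit:
servo_tool(
  commands=[
    [10, 0, 0, 0, 0, 0, 0],
    [10, 0, 0, 0, 0, 0, 0],
    [10, 0, 0, 0, 0, 0, 0],
    [10, 0, 0, 0, 0, 0, 0],
  ],
)

```text
time: 16.3
eef_pos: [0.4777, 0.2584, 0.1602]
orientation: [-0.32, -3.124, 0.005]
force: [-4.0, -7.1, 7.0]
opening: 0.192
```

```bash
python3 g.py .4778 .259 .157 1.365
```

```text
t 16.3 pos [0.4777 0.2584 0.1602] jaw 1.366 F [-4.  -7.1  7. ] open 0.192 q7 0.95
shift [-0.   0.6  3.2] turn [-0.004 -0.001  0.001]
```

Emit:
servo_tool(
  commands=[
    [10, -0.5, 0, -2, 0, 0.01, 0],
    [10, -1, 0, -4, 0, 0.02, 0],
    [10, -1.5, 0, -6, 0, 0.035, 0],
    [10, -2, 0, -8.5, 0, 0.05, 0],
    [10, -2, 0, -8.5, 0, 0.05, 0],
  ],
)

```text
time: 16.92
eef_pos: [0.4791, 0.2582, 0.1672]
orientation: [-0.315, -3.073, -0.001]
force: [-1.5, -8.6, 2.1]
opening: 0.187
```

```bash
python3 g.py .4778 .259 .157 1.365
```

```text
t 16.93 pos [0.4791 0.2582 0.1672] jaw 1.367 F [-1.5 -8.6  2.1] open 0.187 q7 0.99
shift [ 0.9  0.6 10.2] turn [-0.005 -0.052  0.002]
```

Emit:
servo_tool(
  commands=[
    [10, -0.5, 0, -2, 0, 0.0125, 0],
    [10, -1, 0, -4.2, 0, 0.025, 0],
    [10, -1.5, 0, -6.3, 0, 0.037, 0],
    [10, -2, 0, -8.5, 0, 0.05, 0],
    [10, -2, 0, -8.5, 0, 0.05, 0],
  ],
)

```text
time: 17.55
eef_pos: [0.4816, 0.2576, 0.1753]
orientation: [-0.31, -3.024, -0.009]
force: [-0.6, -6.6, -4.7]
opening: 0.194
```

```bash
python3 g.py .4778 .259 .157 1.365;  python3 - <<'E'
from h import *
I={c:snapshot(c) for c in("top","scene")}
im=I["scene"][140:250,280:410,::-1];im2=I["top"][200:300,170:300,::-1]
o=np.zeros((340,800,3),np.uint8);o[:,:400]=cv2.resize(im,(400,340),interpolation=2);o[:300,400:790]=cv2.resize(im2,(390,300),interpolation=2)
cv2.imwrite("pics/c10.png",o)
E
```

```text
t 17.55 pos [0.4816 0.2576 0.1753] jaw 1.367 F [-0.6 -6.6 -4.7] open 0.194 q7 1.03
shift [ 2.1  0.7 18.6] turn [-0.005 -0.102  0.002]
```

View pics/c10.png

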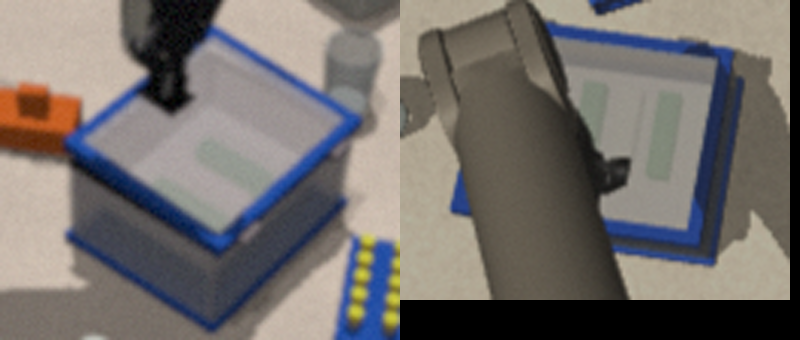

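The lid has lifted with the gripper: a gap shows under its front corner at about (304,193) in the scene view. I'll continue to about 0.2 rad.

Emit:
servo_tool(
  commands=[
    [10, -0.5, 0, -2, 0, 0.0125, 0],
    [10, -1, 0, -4.2, 0, 0.025, 0],
    [10, -1.5, 0, -6.3, 0, 0.037, 0],
    [10, -2, 0, -8.5, 0, 0.05, 0],
    [10, -2.5, 0, -10.7, 0, 0.062, 0],
  ],
)

```text
time: 18.27
eef_pos: [0.4853, 0.2568, 0.1857]
orientation: [-0.303, -2.963, -0.018]
force: [-0.5, -7.0, -5.1]
opening: 0.194
```

Emit:
servo_tool(
  commands=[
    [10, -0.5, 0, -2, 0, 0.0125, 0],
    [10, -1, 0, -4.2, 0, 0.025, 0],
    [10, -1.5, 0, -6.3, 0, 0.037, 0],
    [10, -2, 0, -8.5, 0, 0.05, 0],
    [10, -2, 0, -8.5, 0, 0.05, 0],
  ],
)

```text
time: 18.9
eef_pos: [0.4887, 0.2562, 0.1937]
orientation: [-0.298, -2.914, -0.025]
force: [-0.6, -6.3, -4.5]
opening: 0.193
```

Emit:
servo_tool(
  commands=[
    [10, 0, 0, 0, 0, 0, 0],
    [10, 0, 0, 0, 0, 0, 0],
    [10, 0, 0, 0, 0, 0, 0],
  ],
)

```text
time: 19.27
eef_pos: [0.4886, 0.2562, 0.1936]
orientation: [-0.298, -2.915, -0.025]
force: [0.4, -6.7, -5.3]
opening: 0.194
```

```bash
python3 g.py .4778 .259 .157 1.365;  python3 - <<'E'
from h import *
I={c:snapshot(c) for c in("top","scene")}
for c in I: cv2.imwrite(f"pics/{c}11.png",I[c][:,:,::-1])
for c in I:
  for t in("lid_grip","carton_1_center"):
    for r in pinpoint(c,t): print(c,t,round(r["score"],2),np.round(r["position"],4))
im=I["scene"][130:250,280:410,::-1];im2=I["scene"][210:380,200:400,::-1]
o=np.zeros((370,800,3),np.uint8);o[:,:400]=cv2.resize(im,(400,370),interpolation=2);o[:340,400:]=cv2.resize(im2,(400,340),interpolation=2)
cv2.imwrite("pics/c11.png",o)
# predicted lid outlines
for th in(.12,.2,.3):
    B=box(.206,.246,0,.014)-[.103-.003,0,0]
    c,s=np.cos(th),np.sin(th)
    B=np.c_[B[:,0]*c+B[:,2]*s,B[:,1],-B[:,0]*s+B[:,2]*c]+[0,0,.12]
    W=T(B,.6455,.223,-.205)
    print(th,np.round(proj("scene",W[4:]),0).tolist(),"grip",np.round(proj("scene",T(np.array([[-.172*c+.038*s,0,.172*s+.038*c+.12]]),.6455,.223,-.205))))
E
```

```text
t 19.27 pos [0.4886 0.2562 0.1936] jaw 1.367 F [ 0.4 -6.7 -5.3] open 0.194 q7 1.1
shift [ 3.2  0.8 38.2] turn [-0.005 -0.212  0.002]
top carton_1_center 0.67 [ 0.5811 -0.3149  0.0582]
scene lid_grip 0.72 [0.4876 0.2563 0.1902]
scene lid_grip 0.43 [ 0.5331 -0.2651  0.0044]
scene carton_1_center 0.91 [0.2978 0.275  0.0359]
scene carton_1_center 0.82 [ 0.5777 -0.3151  0.0555]
0.12 [[349.0, 150.0], [350.0, 147.0], [302.0, 187.0], [302.0, 184.0]] grip [[335. 165.]]
0.2 [[350.0, 146.0], [351.0, 143.0], [302.0, 184.0], [303.0, 181.0]] grip [[337. 162.]]
0.3 [[352.0, 142.0], [353.0, 140.0], [303.0, 180.0], [304.0, 177.0]] grip [[339. 159.]]
```

View pics/c11.png

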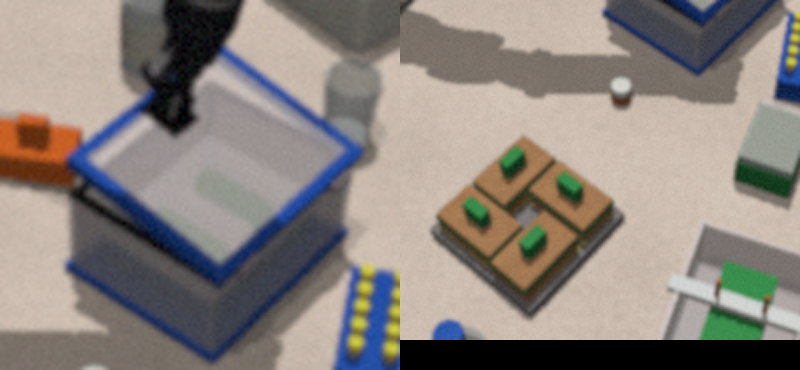

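The front-left lid corner sits at about (303,181) in the scene view, which matches 0.2 rad. All four cartons are seated, and the arm is steady. Handing in.

```bash
python3 -c "
from station import *
print(job_done());s=state();print(s['time'],s['eef_pos'],s['force'],s['opening'])"
```

```text
the job is handed in; nothing more can be done
None
the job is handed in; nothing more can be done
```

Both loose cartons are in the two free places, and I handed in with the gripper holding the lid at about 0.2 rad, roughly 4 cm open at the front. Handing in gives no verdict. That took 19.6 s of the 61 s allowed.

- **Cartons:** In the last picture the pinwheel is complete, and the two filled cartons have not visibly moved. The networks put the two placed cartons about 1 mm and 2–4 mm from my estimates of the place centres. Those estimates came from the two cameras, which disagree by 2–3 mm. I checked squareness only by eye.
- **Lid:** I took it across the grip with 80 N and lifted it slowly along its hinge arc. Three checks agree on about 0.2 rad: the gripper's rise of 33 mm, the front-left lid corner in the scene view, and the scene network's reading of the grip height. The gripper pose did not change over the last 0.4 s.
- **Disagreements:** The top camera could not see the lid grip at the end because the arm covered it. A sideways force of about 7 N stayed on the tool, probably because the jaws are about 2 mm off centre on the grip. The networks sometimes reported the orange look-alike as a carton, and I left it alone.

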